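# Empty the parcel tipping bucket into the catch tray

### The job

Bring the empty catch tray (it has a handle bar to drag it by) squarely under the tipping bucket's lip, close up against the stand. Then press the bucket's paddle down past its latch, all the way over, so that both small parcels drop into the tray, and let the bucket swing fully home again. Do not touch the parcels with the gripper or let them land on the bench, and leave the tape roll, carton and box cutter where they are.

Things in the scene. Friction and masses are not known exactly. Their poses are not given: they have to be found in the camera images.
- stand: Fixed tipping station. Origin on the bench below the axle, midway between two grey upright side plates; z up, x along the axle, +y where the bucket dumps. Plates at x = +/-78 mm, 8 mm thick, 160 mm high; axle 145 mm up at y = 0. Below 95 mm the plates' front edges are at y = -12 mm, above that at +17 mm; the back is at y = -115 mm.
- bucket (a joint): Angle (rad) of the bucket about the axle: 0 = level, latched at home; grows as it tips to the stand's +y; end stop 1.48. A spring roller catch on the +x side plate resists first (peak about 11 N square to the paddle at its middle, near 0.1 rad) until about 0.45 rad; then only the return spring is felt (about 5 N). Let go, it swings home by itself, past the catch.
- bucket_mid (a point): Centre of the floor of the open steel bucket (turns with it). At home this is at stand x 0, y -42, z 157 mm. Inside 122 mm (x) by 113 mm (y), walls 52 to 66 mm high on three sides, a low sloping lip on the +y side.
- paddle (a point): Middle of the pressing face of the paddle, a flat dark steel plate 50 (x) x 75 x 6 mm on an arm at the axle's -x end; pressing it down tips the bucket. The plate covers 65 to 140 mm from the axle. At home it rises 50 deg from level towards +y, this point at stand x -120, y +60, z 225 mm; fully tipped it slopes 35 deg down, this point at y +86, z 93 mm. Turns with the bucket.
- tray: Loose grey open catch tray, 0.3 to 0.5 kg, outside 160 mm (x) by 165 mm (y), 60 mm high, walls and floor 5 mm. Origin: centre of its underside, z up, +y points to the end that carries the handle bar. Slides easily on the bench.
- tray_bar (a point): Centre of the tray's handle bar: level, 92 mm long (tray's x), 14 mm thick (y), 18 mm high, 99 mm above the tray's underside, over the end wall at tray y = +79.5 mm, on a 12 mm post near each end (x = +/-40 mm). The gap from the bar down to the rim is 30 mm. Axes as the tray's.
- catch (a point): Fixed point of the stand, on the bench at stand x 0, y +72.5 mm: where the tray's origin lies when the tray stands squarely (axes parallel to the stand's, handle end away from the stand) under the bucket's lip, 2 mm off the lower side plates. There it is clear of bucket and paddle at all angles.
- parcel_a: Larger small carton lying in the bucket, 45 x 60 x 36 mm, about 90 g. Origin: its centre.
- parcel_b: Smaller carton lying in the bucket, 40 x 48 x 28 mm, about 60 g. Origin: its centre.
- tape_roll: Bystander: roll of clear tape, 72 mm across, 48 mm high, close beside the tray's handle end, its centre 125 to 140 mm from the tray's middle along +x. Origin: centre of its underside.
- carton: Bystander: closed carton 90 x 120 x 70 mm, behind the stand (its -y side). Origin: centre of its underside.
- cutter: Bystander: closed black box cutter, 140 x 26 x 16 mm, lying on the robot's side of the stand. Origin: centre of its underside.
Mind the look-alikes: they are no part of the job. What is shaped like the tray but red is not meant.

How it is judged:
By the outcome, as a careful person would: the job done as asked, in the order asked, and still so for the second after the job is handed in, with the robot touching nothing.
It also fails if it takes over 61 s, if anything falls off the work surface, if the arm or the gripper's body presses on something with over 40 N, if the wrist force passes 120 N, or if a joint passes its speed limit or range.

### The arm

A 6-joint arm with a two-finger parallel gripper is mounted at the origin on the work surface. World frame = base frame: x ahead of the robot, y to its left, z up, the work surface at z = 0. Lengths are in m, angles in rad, forces in N, time in s.
With the tool pointing down it reaches from about 0.3 to 0.75 m from the base axis. Payload 8.5 kg.
Tool frame: the origin (TCP) lies midway between the tips of the shut fingers; the grasp point (between the pads) lies 19 mm behind it; z points along the fingers, x is the direction in which the jaws open and shut, and the axes are right-handed (so a half turn about z gives the same grasp; the last joint's range is limited). The gripper opens to 85 mm and grips with 20 to 120 N. Pads are 22 mm wide; open, the fingers measure 114 mm over their backs; the gripper's body (76 mm by 85 mm) begins 54 mm behind the grasp point. The pads swing forward as they close: fully open they stand 13 mm farther back than shut.
Start: joints at [-1.351, 0.381, 1.297, -0, 1.464, -0.215], TCP at [0.232, -0.499, 0.231] pointing down, gripper open.
Joint ranges: [-3.11, 3.11], [-0.89, 2.33], [0.22, 2.48], [-1.42, 4.56], [0.17, 2.85], [-2.88, 2.88]. Speed limits (rad/s): [2.39, 2.39, 3.14, 3.14, 3.14, 3.14].

### API

Orientations are given as a unit quaternion [x, y, z, w].
In Python, from station import * gives the robot as it stands. The module is installed in compiled form; this text tells all that it offers.
- The arm moves only by the tool drive_tool, never from a script. Its argument "deltas" is text: rows parted by semicolons, each of 4 numbers parted by spaces: the shift along the tool's x, y, z in mm, then the turn about the tool's z in rad. In form: dx dy dz turn; .... A call has 1 to 20 rows; each row is the pose to reach, as a shift and turn from the pose commanded when the call began, along the tool's axes at that moment; what a row does not reach only later rows make up. A row lasts 1/12 s, in which the tool goes at most 41.7 mm and 7.16 degrees, less where a joint would pass 70% of its speed; a pose out of reach is approached as far as the arm can. A call with a gripper value outside its range is refused whole. "grip" is the opening, from 0 (shut) to 1 (fully open), set as the call begins (left out, the last holds). The fingers move at their own pace and stop on an object; "newtons" is the grip in N (left out, the last holds). Time passes only in rows, so rows that repeat a pose let the fingers close. It gives the time, the measured TCP pose, the force and the opening at its end, in the units of the state.
- sense(): the state, without advancing time (a new reading comes with each control period).
- get_image(name): name is "scene" or "top" or "wrist"; returns a dict with "image" (420x560x3 uint8, red, green, blue), "K" (3x3 intrinsics, pixels), "k1" (the pictures are not rectified: a ray, as slopes to the right and down, at radius r is drawn at 1 + k1 r^2 times it, then the intrinsics apply), "xyz" and "orientation" of the camera in the world; the wrist camera has in their place "tool_from_camera" (4x4, takes a point from camera to tool coordinates, whose origin is the TCP and whose axes are the tool frame's). Camera axes: x right, y up, looking along -z (the intrinsics and any distortion apply to the point x, -y, -z); pixel columns grow to the right and rows downward; lengths in m; the calibration is good to about 2 mm. A picture is of the moment at which its call begins: read the wrist's pose just before it. There is no depth.
- close_job(): hands the job in, once; it reports no verdict.
The state is a dict: "time_s": time; "qpos": joint angles; "qvel": joint speeds; "joint_torque": joint torques, N m; "eef_pos": TCP position; "eef_rot": TCP orientation; "contact_force": force on the tool from outside, world axes, zero at the start; "wrist_torque": the same for the moment, N m; "finger_gap": opening from 0.0 (shut) to 1.0 (fully open).
Only numpy, scipy, OpenCV 4.12 (cv2) and the standard library are available. Lean on these libraries where they do the work, as an engineer would, in place of code of your own. Each camera call takes 0.05 s, during which the arm holds its last target.

## Working session

There is one attempt and no reset: what is moved stays moved. The work goes in short steps, Python scripts to look and compute and a tool call to move; the robot and the scene stay as the last step left them, time stands still between calls to the robot, and variables do not carry over. Pictures are saved under pics/ and viewed, and the job is handed in when it is done.

Besides the shell and the picture viewer there is one more tool, called after "Call:" as a command line: name --argument value ..., lists and objects as JSON in quotes. drive_tool: Moves the arm, as the interface text tells. Its arguments: {"type":"object","properties":{"deltas":{"type":"string"},"grip":{"type":"number"},"newtons":{"type":"number"}},"required":["deltas"]}

```bash
mkdir -p pics; cat > h.py <<'E'
from station import *
import numpy as np, cv2, json
from scipy.spatial.transform import Rotation as R
def snap(n,f):
    s=sense(); d=get_image(n); cv2.imwrite(f'pics/{f}.png',d['image'][:,:,::-1])
    if 'tool_from_camera' in d:
        T=np.eye(4);T[:3,:3]=R.from_quat(s['eef_rot']).as_matrix();T[:3,3]=s['eef_pos'];M=T@np.array(d['tool_from_camera'])
    else:
        M=np.eye(4);M[:3,:3]=R.from_quat(d['orientation']).as_matrix();M[:3,3]=d['xyz']
    c=dict(K=np.array(d['K']).tolist(),k1=float(d['k1']),M=M.tolist()); json.dump(c,open(f'pics/{f}.json','w')); return d
def cam(f): return json.load(open(f'pics/{f}.json'))
def proj(f,P):
    c=cam(f);M=np.array(c['M']);K=np.array(c['K']);p=(np.asarray(P,float).reshape(-1,3)-M[:3,3])@M[:3,:3]
    s=np.c_[p[:,0]/-p[:,2],-p[:,1]/-p[:,2]];r2=(s**2).sum(1,keepdims=True);s=s*(1+c['k1']*r2)
    return s@K[:2,:2].T+K[:2,2]
def ray(f,uv):
    c=cam(f);M=np.array(c['M']);K=np.array(c['K']);uv=np.asarray(uv,float).reshape(-1,2)
    u=cv2.undistortPointsIter(uv.reshape(-1,1,2),K,np.array([c['k1'],0,0,0.]),None,None,(3,50,1e-10)).reshape(-1,2) 
    d=np.c_[u[:,0],-u[:,1],-np.ones(len(u))]@M[:3,:3].T
    return M[:3,3],d/np.linalg.norm(d,axis=1,keepdims=True)
def atz(f,uv,z):
    o,d=ray(f,uv);return o+d*((z-o[2])/d[:,2])[:,None]
def tri(obs):
    A=np.zeros((3,3));b=np.zeros(3);L=[]
    for f,uv in obs:
        o,d=ray(f,uv);d=d[0];P=np.eye(3)-np.outer(d,d);A+=P;b+=P@o;L.append((o,P))
    x=np.linalg.solve(A,b);return x,[float(np.linalg.norm(P@(x-o))) for o,P in L]
E
python3 - <<'E'
from h import *
print(sense())
for n in('scene','top','wrist'):
    d=snap(n,n+'0');print(n,d['K'],d['k1'],np.round(cam(n+'0')['M'],3))
E
```

```text
{'time_s': 0.0, 'qpos': array([-1.35128962e+00,  3.81192248e-01,  1.29826922e+00,  2.19578760e-05,
        1.46358297e+00, -2.15268011e-01]), 'qvel': array([ 0.00118378, -0.00027828, -0.00066458,  0.00044711, -0.00122125,
        0.00087534]), 'joint_torque': array([-7.93798536e-04, -4.48464954e+01, -2.31281054e+01, -1.49680013e-04,
        4.75980036e-03,  6.42844540e-06]), 'eef_pos': array([ 0.23161739, -0.49853046,  0.23071094]), 'eef_rot': array([ 8.42971885e-01, -5.37957131e-01, -5.06667556e-04, -5.19928075e-04]), 'contact_force': array([ 0.00925698, -0.02840033,  1.1445251 ]), 'wrist_torque': array([-0.0415583 ,  0.07157977, -0.08321184]), 'finger_gap': 0.9997516801687115}
scene [[430.3735714    0.         283.14663143]
 [  0.         430.3735714  214.4065068 ]
 [  0.           0.           1.        ]] -0.12143178288890538 [[ 0.826 -0.423  0.372  0.966]
 [ 0.564  0.636 -0.527 -0.556]
 [-0.013  0.645  0.764  1.046]
 [ 0.     0.     0.     1.   ]]
top [[536.74063504   0.         277.15059822]
 [  0.         536.74063504 219.19252147]
 [  0.           0.           1.        ]] -0.21044119857576943 [[ 0.025  0.997 -0.07   0.42 ]
 [-0.999  0.024 -0.025  0.031]
 [-0.024  0.07   0.997  1.432]
 [ 0.     0.     0.     1.   ]]
wrist [[316.70200995   0.         279.39710374]
 [  0.         316.70200995 204.46650132]
 [  0.           0.           1.        ]] -0.04693115387930492 [[ 0.42   0.861  0.288  0.306]
 [-0.908  0.398  0.133 -0.464]
 [-0.001 -0.317  0.948  0.373]
 [ 0.     0.     0.     1.   ]]
```

View pics/scene0.png

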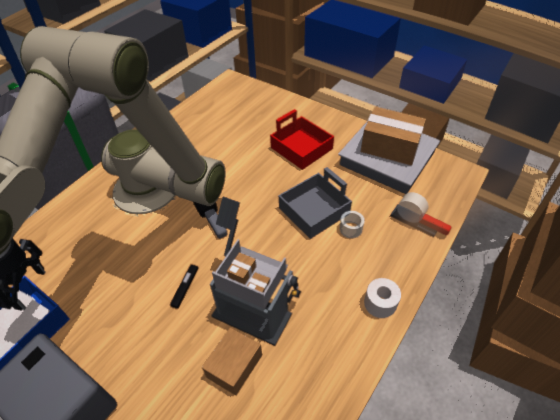

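View pics/top0.png

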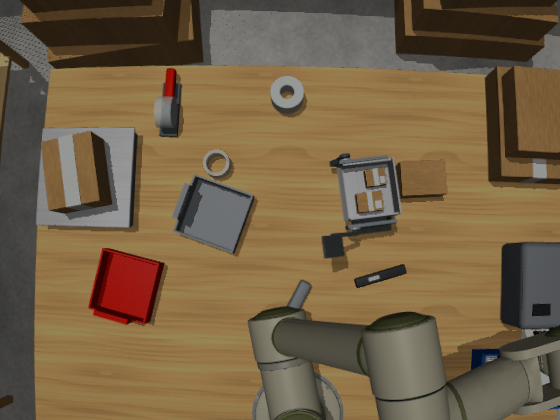

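View pics/wrist0.png

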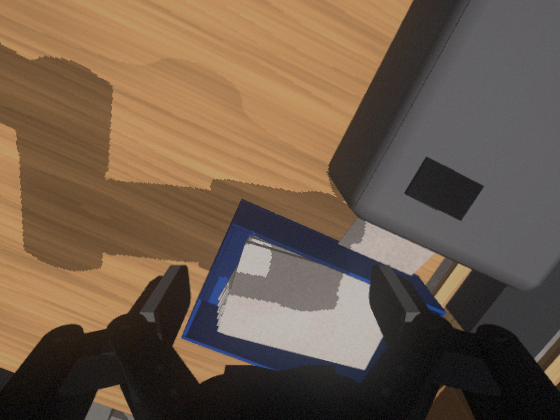

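The look-alikes are the grey tray at top (213,214) / scene (315,203) and the red one at top (127,286) / scene (302,140). The job needs the grey one, because red is ruled out and the tape roll at top (216,163) stands beside its handle end. I'll confirm this in enlarged crops.

```bash
python3 - <<'E'
import cv2
t=cv2.imread('pics/top0.png');s=cv2.imread('pics/scene0.png')
def crop(im,x,y,w,h,k,n): cv2.imwrite(f'pics/{n}.png',cv2.resize(im[y:y+h,x:x+w],None,fx=k,fy=k,interpolation=cv2.INTER_CUBIC))
crop(t,160,140,110,120,5,'ct');crop(t,310,140,140,120,5,'cs');crop(s,265,160,110,90,6,'st');crop(s,200,190,110,160,3.7,'ss')
E
```

```text
(no output)
```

View pics/ct.png

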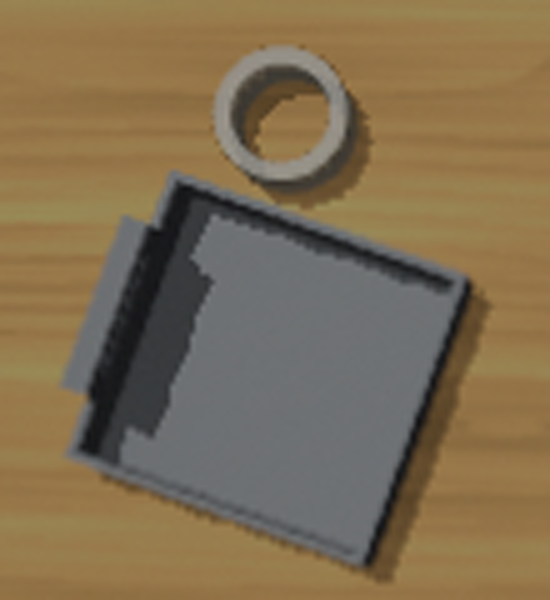

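View pics/cs.png

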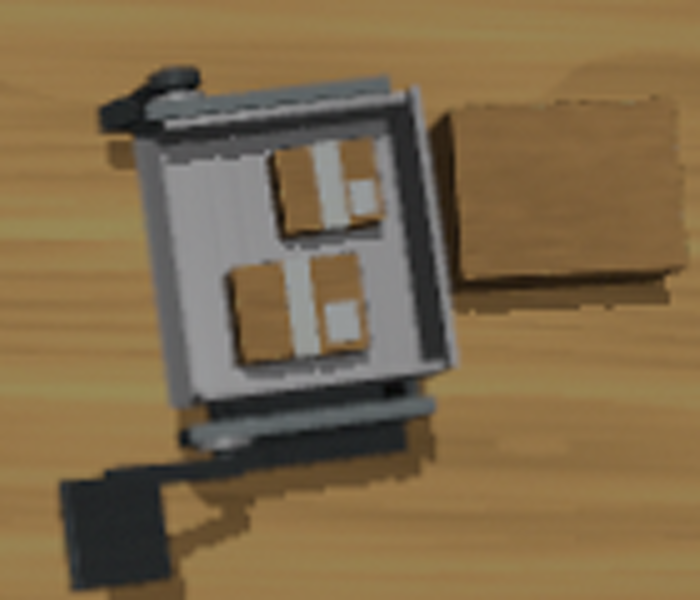

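View pics/st.png

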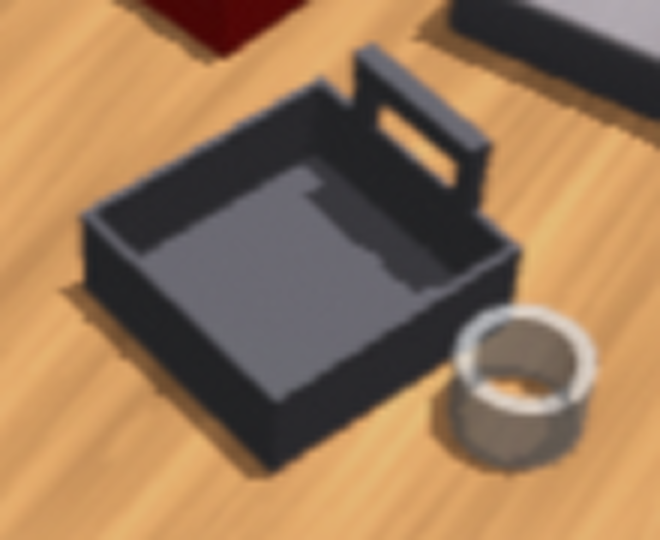

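View pics/ss.png

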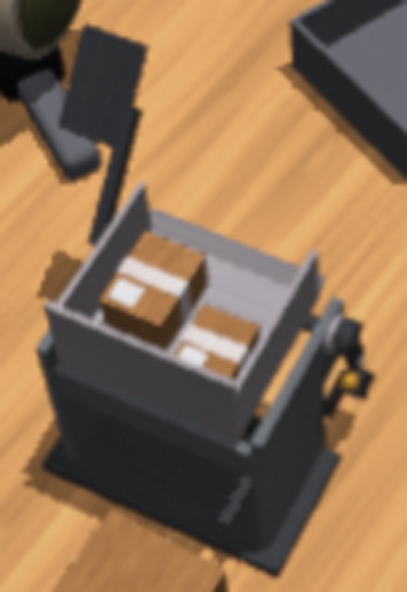

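```bash
cat > fit.py <<'E'
from h import *
from scipy.optimize import least_squares
T=lambda x,y:((x+.5)/5+160-.5,(y+.5)/5+140-.5)
S=lambda x,y:((x+.5)/6+265-.5,(y+.5)/6+160-.5)
TS=lambda x,y:((x+.5)/5+310-.5,(y+.5)/5+140-.5)
SS=lambda x,y:((x+.5)/3.7+200-.5,(y+.5)/3.7+190-.5)
def pl(p,P):
    c,s=np.cos(p[2]),np.sin(p[2]);P=np.asarray(P,float)/1000
    return np.c_[p[0]+c*P[:,0]-s*P[:,1],p[1]+s*P[:,0]+c*P[:,1],P[:,2]]
def fit(obs,p0,z=False):
    def f(p):
        r=[]
        for cam_,uv,P in obs:
            Q=pl(p,[P]); 
            r+=list((proj(cam_,Q)-uv)[0])
        return r
    s=least_squares(f,p0,loss='soft_l1');return s.x,np.array(f(s.x)).reshape(-1,2)
tray=[('top0',T(172,172),(80,82.5,60)),('top0',T(468,280),(80,-82.5,60)),('top0',T(70,457),(-80,82.5,60)),('top0',T(358,558),(-80,-82.5,60)),
('top0',T(122,214),(46,86.5,108)),('top0',T(62,385),(-46,86.5,108)),
('scene0',S(518,250),(80,82.5,60)),('scene0',S(322,80),(-80,82.5,60)),('scene0',S(85,215),(-80,-82.5,60)),('scene0',S(275,402),(80,-82.5,60)),('scene0',S(270,470),(80,-82.5,0)),('scene0',S(88,290),(-80,-82.5,0))]
stand=[('top0',TS(62,483),(-95,84,254)),('top0',TS(75,590),(-145,84,254)),('top0',TS(168,577),(-145,36,196)),
('scene0',SS(85,25),(-145,84,254)),('scene0',SS(147,45),(-95,84,254)),('scene0',SS(60,125),(-145,36,196)),
('top0',TS(388,82),(82,-115,160)),('top0',TS(435,405),(-82,-115,160))]
if __name__=='__main__':
    pt,r=fit(tray,[.4,.15,0]);print('tray',pt,np.round(r,1).tolist())
    ps,r=fit(stand,[.45,-.15,0.1]);print('stand',ps,np.round(r,1).tolist())
    c=pl(ps,[(0,72.5,0)])[0];print('catch',c)
    bm=cv2
    np.savez('poses',tray=pt,stand=ps)
    def box(x0,x1,y0,y1,z0,z1):
        V=[(x,y,z) for x in(x0,x1) for y in(y0,y1) for z in(z0,z1)];return [(V[i],V[i^b]) for i in range(8) for b in(1,2,4) if i<i^b]
    for cm in('top0','scene0'):
        im=cv2.imread(f'pics/{cm}.png');k=4;im=cv2.resize(im,None,fx=k,fy=k,interpolation=cv2.INTER_CUBIC)
        for p,E,col in[(pt,box(-80,80,-82.5,82.5,0,60)+box(-46,46,72.5,86.5,90,108),(0,255,0)),(ps,box(-82,-74,-115,17,95,160)+box(74,82,-115,17,95,160)+box(-82,82,-115,-12,0,95),(255,0,255)),
          (ps,[((-145,84,254),(-95,84,254)),((-145,84,254),(-145,36,196)),((-95,36,196),(-145,36,196)),((-95,36,196),(-95,84,254)),((-61,14.5,157),(61,14.5,157)),((-61,-98.5,157),(61,-98.5,157))],(0,0,255)),((c[0],c[1],ps[2]),box(-80,80,-82.5,82.5,0,0),(255,255,0))]:
            for a,b in E:
                q=proj(cm,pl(p,[a,b]));q=((q+.5)*k-.5).round().astype(int);cv2.line(im,tuple(map(int,q[0])),tuple(map(int,q[1])),col,1)
        o=(165,140) if cm=='top0' else (195,160)
        cv2.imwrite(f'pics/ov_{cm}.png',im[o[1]*k:(o[1]+(130 if cm=='top0' else 150))*k,o[0]*k:(o[0]+200)*k])
E
python3 fit.py
```

```text
tray [ 0.52925615  0.23335911 -0.32250715] [[-0.1, -0.9], [-0.1, -1.3], [-1.2, -0.2], [0.5, 1.5], [0.3, -0.1], [-0.5, -0.0], [0.6, -0.2], [-0.3, -0.6], [-1.2, -0.3], [-0.1, 0.2], [-0.0, 1.2], [-1.3, -0.2]]
stand [ 0.57558835 -0.101607    0.17018779] [[-1.5, -0.1], [-0.7, 1.0], [-0.3, 0.5], [-0.5, -0.6], [0.3, -0.0], [-0.3, 0.5], [1.2, -3.0], [2.9, -0.6]]
catch [ 0.56330921 -0.03015441  0.        ]
```

View pics/ov_top0.png

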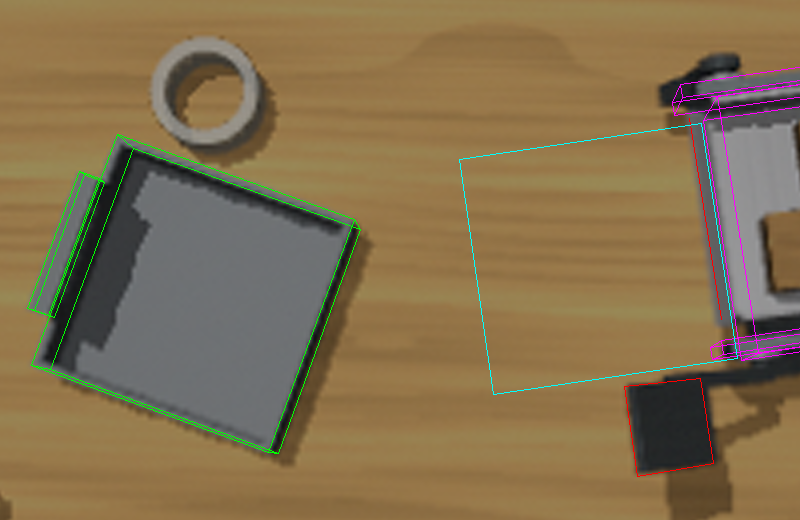

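View pics/ov_scene0.png

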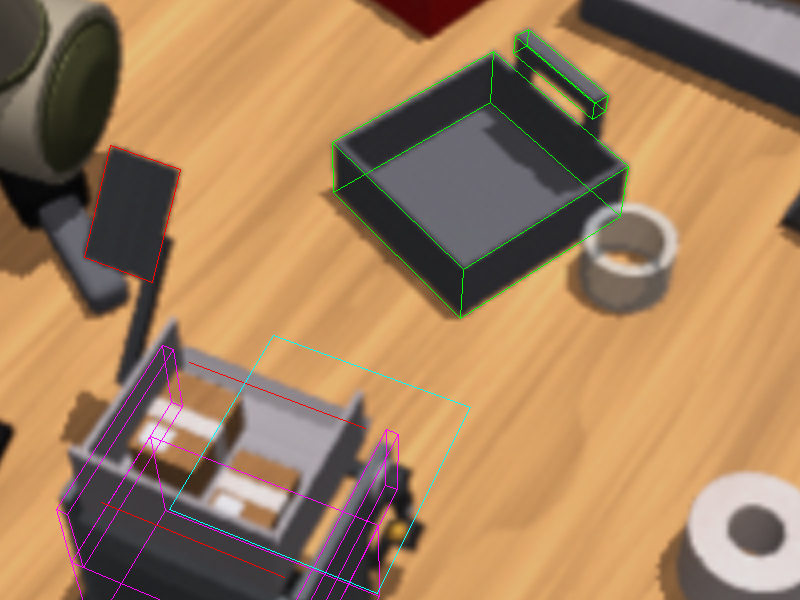

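Confirmed: grey tray at top (213,214), with its bar on the left end at about (178,198) and the tape roll beside it at (216,163). The wireframe fits to within about 1 px. The stand fit is slightly looser, so I'll refine it with the wrist camera on the way over.

```bash
cat > go.py <<'E'
import sys
from h import *
def go(x,y,z,ang=None):
    "ang: world angle (rad) of tool x"
    s=sense();Rm=R.from_quat(s['eef_rot']).as_matrix();d=Rm.T@(np.array([x,y,z])-s['eef_pos'])*1000
    a=np.arctan2(Rm[1,0],Rm[0,0]);t=0 if ang is None else -((ang-a+np.pi)%(2*np.pi)-np.pi)
    print('delta mm',np.round(d,1),'turn',round(t,3))
if __name__=='__main__': go(*map(float,sys.argv[1:]))
E
python3 go.py .232 -.4985 .40; python3 go.py .50 -.06 .40 -1.894
```

```text
delta mm [-1.000e-01 -4.000e-01 -1.691e+02] turn 0
delta mm [-284.9 -428.2 -168.7] turn 0.758
```

Call:
drive_tool --deltas "0 0 -42 0; 0 0 -84 0; 0 0 -126 0; -20 -30 -169 0.1; -285 -428 -169 0.76; -285 -428 -169 0.76; -285 -428 -169 0.76; -285 -428 -169 0.76; -285 -428 -169 0.76; -285 -428 -169 0.76; -285 -428 -169 0.76; -285 -428 -169 0.76; -285 -428 -169 0.76; -285 -428 -169 0.76; -285 -428 -169 0.76; -285 -428 -169 0.76; -285 -428 -169 0.76; -285 -428 -169 0.76" --grip 1

```text
time_s: 1.65
eef_pos: [0.5004, -0.0583, 0.3998]
eef_rot: [-0.585, 0.811, 0.0, -0.0]
contact_force: [-0.1, -0.4, -0.3]
finger_gap: 0.997
```

```bash
python3 - <<'E'
from h import *
s=sense();print(s['time_s'],s['eef_pos'],s['qpos'],s['qvel'])
snap('wrist','w1')
from go import go
p=np.load('poses.npz')['tray'];a=p[2];b=(p[0]-np.sin(a)*.0795,p[1]+np.cos(a)*.0795);print(b)
go(b[0],b[1],.2,a-np.pi/2)
E
```

```text
1.65 [ 0.50037268 -0.05826406  0.39980821] [-3.51316032e-01  2.34014786e-01  1.03820713e+00 -4.14587989e-05
  1.87038896e+00  1.54070625e+00] [-0.06710468 -0.0172568   0.01839969 -0.01073628 -0.00111032 -0.02364353]
(np.float64(0.5544533133948513), np.float64(0.30876039121019866))
delta mm [-366.7   65.2  199.9] turn -0.001
```

View pics/w1.png

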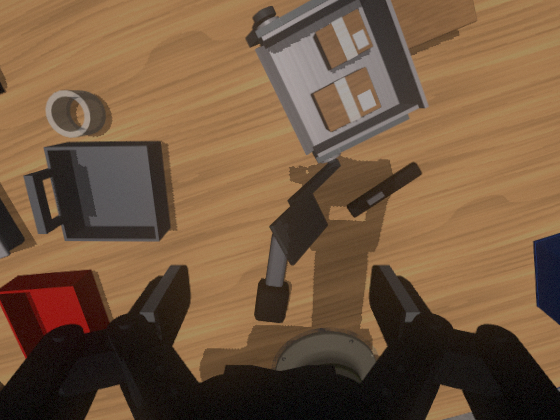

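The view shows the bucket (340,80), paddle (300,228), grey tray (110,190) with its bar at (40,202), and roll (72,112). I'll refine the fit with it.

```bash
cat > ov.py <<'E'
from fit import *
def box(x0,x1,y0,y1,z0,z1):
    V=[(x,y,z) for x in(x0,x1) for y in(y0,y1) for z in(z0,z1)];return [(V[i],V[i^b]) for i in range(8) for b in(1,2,4) if i<i^b]
trayE=box(-80,80,-82.5,82.5,0,60)+box(-46,46,72.5,86.5,90,108)
standE=box(-82,-74,-115,17,95,160)+box(74,82,-115,17,95,160)
padE=[((-145,84,254),(-95,84,254)),((-145,84,254),(-145,36,196)),((-95,36,196),(-145,36,196)),((-95,36,196),(-95,84,254)),((-61,14.5,157),(61,14.5,157)),((-61,-98.5,157),(61,-98.5,157))]
def ov(cm,items,x,y,w,h,k,name):
    im=cv2.resize(cv2.imread(f'pics/{cm}.png'),None,fx=k,fy=k,interpolation=cv2.INTER_CUBIC)
    for p,E,col in items:
        for a,b in E:
            q=proj(cm,pl(p,[a,b]));q=((q+.5)*k-.5).round().astype(int);cv2.line(im,tuple(map(int,q[0])),tuple(map(int,q[1])),col,1)
    cv2.imwrite(f'pics/{name}.png',im[y*k:(y+h)*k,x*k:(x+w)*k])
E
python3 - <<'E'
from ov import *
P=np.load('poses.npz');it=[(P['tray'],trayE,(0,255,0)),(P['stand'],standE,(255,0,255)),(P['stand'],padE,(0,0,255))]
ov('w1',it,240,0,200,270,2,'o1');ov('w1',it,20,120,160,130,4,'o2');ov('w1',[],240,0,200,150,4,'o3')
E
```

```text
(no output)
```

View pics/o1.png

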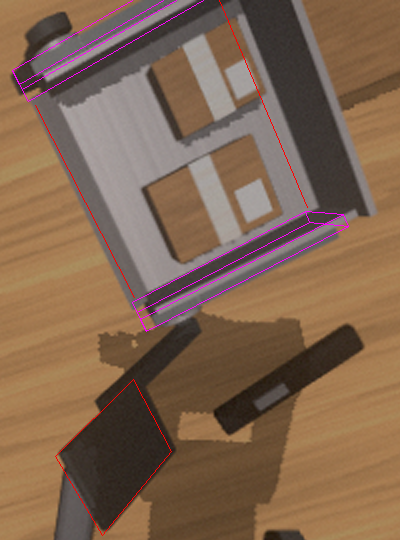

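View pics/o2.png

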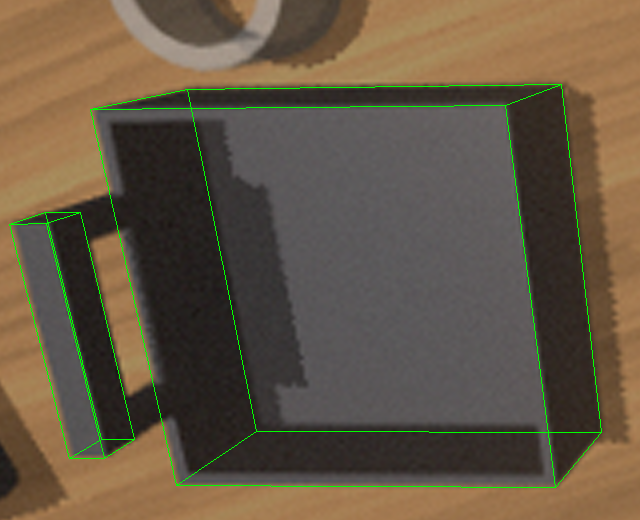

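View pics/o3.png

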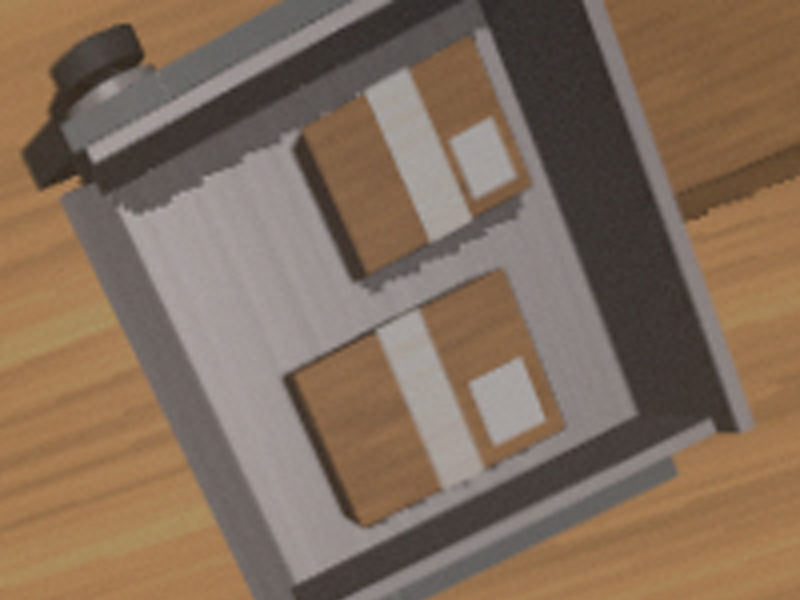

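```bash
python3 - <<'E'
from ov import *
W=lambda x,y:((x+.5)/4+240-.5,(y+.5)/4-.5)
W2=lambda x,y:((x+.5)/2+240-.5,(y+.5)/2-.5)
plates=[('w1',W(677,472),(-82,-115,160)),('top0',TS(388,80),(82,-115,160)),('top0',TS(435,410),(-82,-115,160))]
floor=[('w1',W(637,413),(-61,-98.5,157)),('top0',TS(420,366),(-61,-98.5,157)),('top0',TS(388,135),(61,-98.5,157))]
pad=[o for o in stand[:6]]
for n,o in dict(plates=plates,floor=floor,pad=pad,pf=plates+floor,all=plates+floor+pad).items():
    p,r=fit(o,[.575,-.1,.17]);print(n,p,np.round(r,1).tolist())
ov('w1',[],265,180,70,90,8,'o4')
E
```

```text
plates [ 0.57401895 -0.09645114  0.14975574] [[0.1, 0.4], [-0.1, -1.2], [0.2, 0.0]]
floor [ 0.57649856 -0.1095013   0.14098491] [[0.0, 0.2], [0.3, 0.6], [-0.1, -3.2]]
pad [ 0.57593754 -0.1047546   0.15590411] [[-0.7, -0.7], [-0.3, 0.5], [0.1, 0.3], [-0.3, -0.2], [0.3, 0.6], [-0.4, 0.8]]
pf [ 0.58032471 -0.10471187  0.09629806] [[4.0, -0.6], [5.4, -1.3], [2.1, 0.2], [-5.6, 2.8], [-2.6, 0.9], [-0.7, -3.1]]
all [ 0.57488154 -0.10671029  0.13926703] [[8.0, -1.8], [4.5, -1.0], [4.2, 0.3], [-2.0, 2.5], [-0.9, 1.3], [-1.2, -2.5], [-0.7, -0.8], [-0.6, 0.5], [-0.1, 0.6], [-0.2, -0.3], [0.3, 0.7], [-0.5, 0.5]]
```

View pics/o4.png

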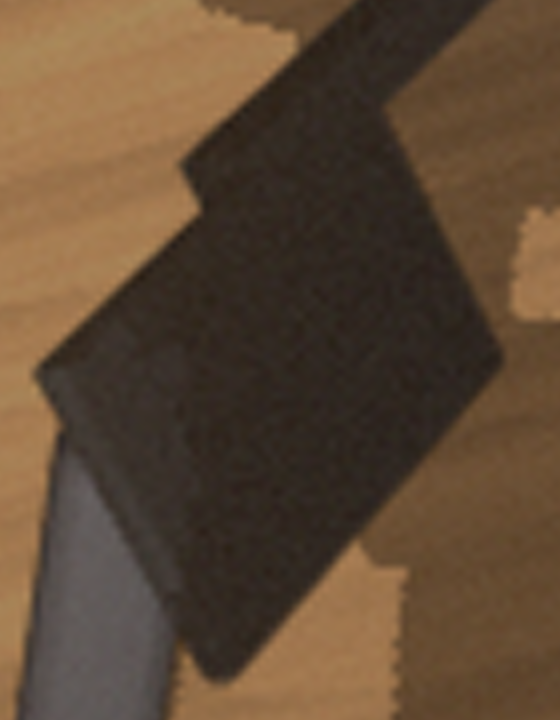

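```bash
python3 - <<'E'
from ov import *
P=np.load('poses.npz')
ov('scene0',[],205,235,105,110,7,'o5')
g=[('scene0',SS(338,457),(82,-12,0)),('scene0',SS(275,575),(82,-115,0)),('scene0',SS(43,467),(-82,-115,0))]
print(fit(g,[.575,-.1,.15]))
full=box(-82,-74,-115,-12,0,95)+box(74,82,-115,-12,0,95)
p=(.575,-.105,.15)
ov('scene0',[(p,full,(0,255,0)),(p,standE,(255,0,255)),(p,padE,(0,0,255))],200,190,110,160,4,'o6')
E
```

```text
(array([ 0.58640717, -0.10314716,  0.09165551]), array([[-0.03675863, -0.19111535],
       [-2.18788698, -0.3340372 ],
       [ 7.48475455,  0.7750712 ]]))
```

View pics/o5.png

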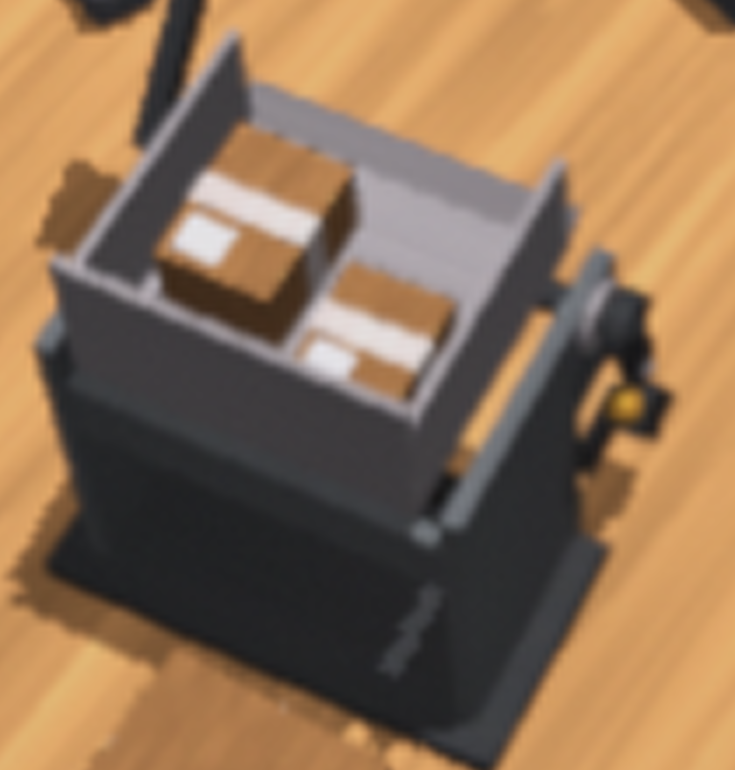

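View pics/o6.png

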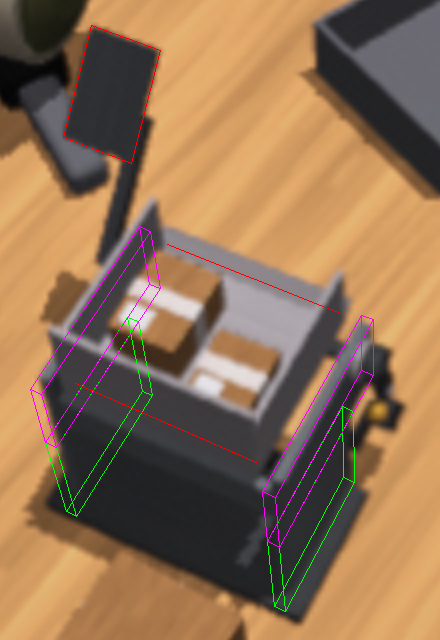

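```bash
python3 - <<'E'
from ov import *
W=lambda x,y:((x+.5)/8+265-.5,(y+.5)/8+180-.5)
hi=(88.3,250.4)
o=[('top0',TS(62,483),(-95,)+hi),('top0',TS(75,590),(-145,)+hi),('top0',TS(168,577),(-145,36,196)),
('scene0',SS(85,25),(-145,86,252)),('scene0',SS(147,45),(-95,86,252)),('scene0',SS(60,125),(-145,36,196))]
w=[('w1',W(36,372),(-95,)+hi),('w1',W(212,685),(-145,)+hi),('w1',W(503,360),(-145,36,196)),('w1',W(383,108),(-95,36,196))]
pl_=[('scene0',( 205+ (608)/7-.4,235+248/7-.4),(82,17,160))]
for q in(o,w,o+w,o+w+pl_):
    p,r=fit(q,[.575,-.1,.15]);print(p,np.round(r,1).tolist())
P=dict(np.load('poses.npz'));P['stand']=p;np.savez('poses',**P);print('catch',pl(p,[(0,72.5,0)]))
E
python3 go.py .5545 .3088 .16 -1.893
```

```text
[ 0.57588554 -0.10686671  0.15194032] [[-2.0, -0.5], [-1.7, 0.7], [0.8, 0.3], [-0.1, 0.2], [0.4, 1.1], [-0.8, 1.2]]
[ 0.57310871 -0.11189266  0.12941991] [[0.1, -0.2], [-0.4, 0.7], [1.7, 1.0], [-0.5, -4.3]]
[ 0.57355146 -0.11172618  0.1284323 ] [[-0.9, -0.2], [-1.1, 1.0], [1.4, 1.1], [-0.7, 0.4], [-0.4, 1.5], [-1.7, 1.2], [-0.4, -0.6], [-0.9, 0.4], [1.4, 0.7], [-0.9, -4.6]]
[ 0.57427682 -0.10981917  0.14251295] [[-1.1, -0.0], [-1.0, 1.1], [1.4, 0.9], [-0.8, 0.4], [-0.4, 1.4], [-1.6, 1.3], [-0.6, -0.2], [-0.5, 0.5], [1.4, 0.3], [-1.4, -4.8], [0.0, 0.9]]
catch [[ 0.56397957 -0.03805416  0.        ]]
delta mm [-366.7   65.1  239.9] turn -0.001
```

Call:
drive_tool --deltas "-120 20 20 0; -367 65 240 0; -367 65 240 0; -367 65 240 0; -367 65 240 0; -367 65 240 0; -367 65 240 0; -367 65 240 0; -367 65 240 0; -367 65 240 0; -367 65 240 0; -367 65 240 0; -367 65 240 0; -367 65 240 0; -367 65 240 0; -367 65 240 0"

```text
time_s: 3.03
eef_pos: [0.5561, 0.3071, 0.1616]
eef_rot: [-0.583, 0.813, -0.0, 0.001]
contact_force: [0.1, -0.2, 0.3]
finger_gap: 1.002
```

```bash
python3 - <<'E'
from ov import *
snap('wrist','w2');P=np.load('poses.npz')
ov('w2',[(P['tray'],trayE,(0,255,0))],0,0,560,420,1,'o7')
from go import go
go(.5545,.3088,.083,-1.893)
E
```

```text
delta mm [-0.8  2.  78.5] turn -0.005
```

View pics/o7.png

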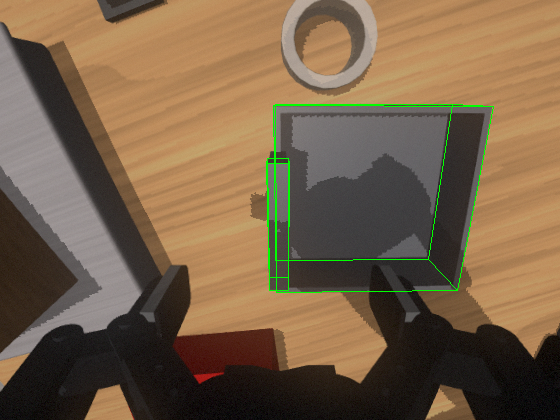

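Bar sits between the open fingers at (278,225) and the fit overlays exactly. Descending and gripping.

Call:
drive_tool --deltas "0 2 30 0; 0 2 60 0; 0 2 79 0; 0 2 79 0; 0 2 79 0"

```text
time_s: 3.5
eef_pos: [0.5538, 0.3087, 0.0817]
eef_rot: [-0.583, 0.812, 0.0, -0.0]
contact_force: [0.8, -0.1, 0.7]
finger_gap: 1.003
```

Call:
drive_tool --deltas "0 0 0 0; 0 0 0 0; 0 0 0 0; 0 0 0 0; 0 0 0 0; 0 0 0 0; 0 0 0 0; 0 0 0 0" --grip 0 --newtons 40

```text
time_s: 4.17
eef_pos: [0.5538, 0.3092, 0.0818]
eef_rot: [-0.583, 0.812, -0.0, 0.0]
contact_force: [-0.6, 0.1, 3.3]
finger_gap: 0.155
```

```bash
python3 - <<'E'
from ov import *
s=sense();print(s['eef_pos'],s['contact_force'],s['finger_gap'])
P=np.load('poses.npz');ps=np.array([.5755,-.108,.145])
snap('wrist','w3');ov('w3',[(P['tray'],trayE,(0,255,0))],0,0,560,420,1,'o8')
g=pl(ps,[(0,72.5+30+79.5,0)])[0];print(g);g2=pl(ps,[(0,72.5+79.5,0)])[0];print(g2)
from go import go
go(g[0],g[1],.083,ps[2]-np.pi/2);go(g2[0],g2[1],.083,ps[2]-np.pi/2)
E
```

```text
[0.55377122 0.30921537 0.08181112] [-0.59247318  0.11396682  3.34834546] 0.1547245804550983
[0.54920238 0.07209007 0.        ]
[0.55353715 0.0424049  0.        ]
delta mm [226.2 -71.4  -1.3] turn -0.47
delta mm [252.9 -85.   -1.3] turn -0.47
```

View pics/o8.png

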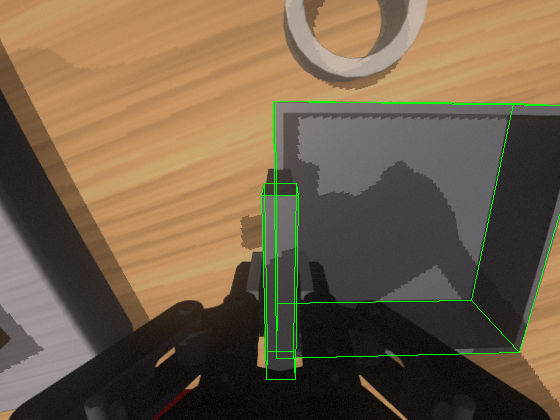

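Grip is on the bar (278,250): the opening is about 13 mm and the tray hasn't shifted. I'll slide it straight out past the roll first, then turn it while moving to a spot 30 mm short of the stand.

Call:
drive_tool --deltas "10 0 0 0; 28 0 0 0; 48 0 0 0; 70 0 0 0; 92 0 0 0; 112 0 0 0; 125 -5 0 -0.04; 137 -12 0 -0.09; 149 -20 0 -0.14; 161 -28 0 -0.19; 173 -36 0 -0.24; 185 -44 0 -0.29; 196 -52 0 -0.34; 206 -60 0 -0.39; 215 -66 0 -0.43; 222 -70 0 -0.46; 226 -71 0 -0.47; 226 -71 0 -0.47; 226 -71 0 -0.47"

```text
time_s: 5.8
eef_pos: [0.5487, 0.0714, 0.0817]
eef_rot: [0.756, -0.654, 0.001, 0.0]
contact_force: [-0.2, -2.0, 5.1]
finger_gap: 0.155
```

```bash
python3 - <<'E'
from ov import *
s=sense();print(s['time_s'],s['eef_pos'],s['contact_force'],s['finger_gap'])
for c in('wrist','top','scene'): snap(c,c+'4')
Rm=R.from_quat(s['eef_rot']).as_matrix();a=np.arctan2(Rm[1,0],Rm[0,0])+np.pi/2
b=s['eef_pos'];tp=(b[0]+np.sin(a)*.0795,b[1]-np.cos(a)*.0795,a);print(tp)
ps=np.array([.5755,-.108,.145])
it=[(tp,trayE,(0,255,0)),(ps,standE,(255,0,255)),(ps,padE,(0,0,255))]
ov('wrist4',it,0,0,560,420,1,'o9');ov('top4',it,230,130,190,140,4,'o10');ov('scene4',it,200,170,170,150,4,'o11')
E
```

```text
5.8 [0.54873041 0.07139419 0.08174797] [-0.15948225 -1.97306215  5.08326167] 0.15480942584859203
(np.float64(0.5601717330221196), np.float64(-0.007278203829804056), np.float64(0.14441747888465817))
```

View pics/o9.png

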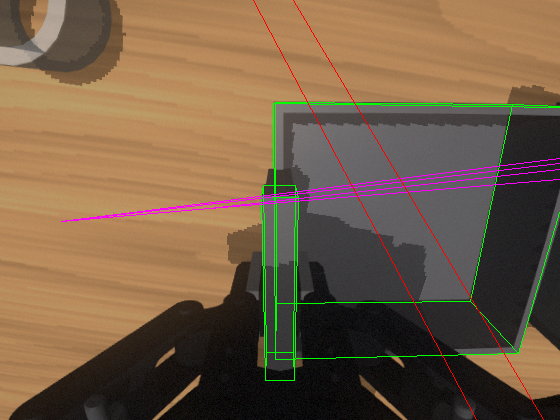

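View pics/o10.png

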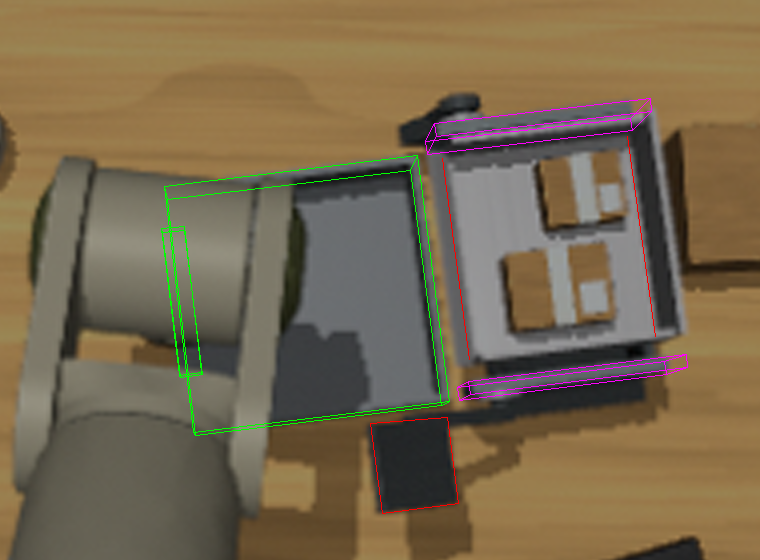

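View pics/o11.png

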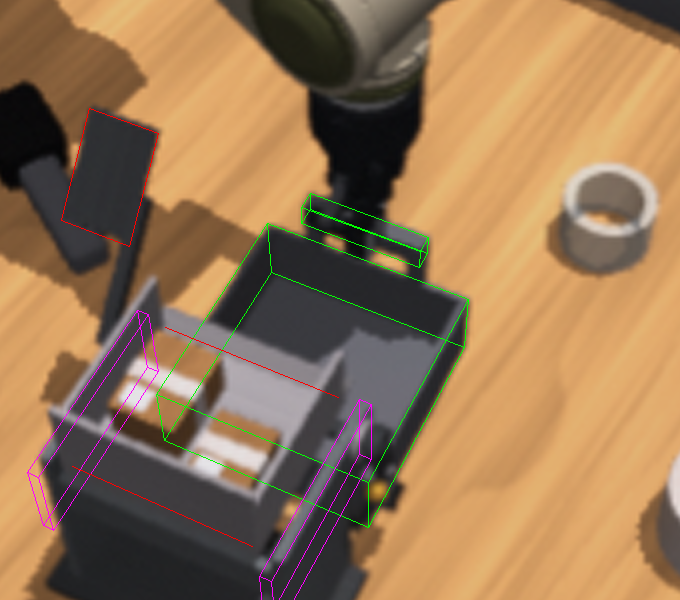

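Tray model overlays exactly in wrist and top (front rim at top-crop (445,400)), and the adopted stand pose matches the bucket floor lines and plates. Next I'll advance to just short of the plates, then creep in while watching the force to find the contact.

```bash
python3 - <<'E'
from h import *
from go import go
ps=np.array([.5755,-.108,.145]);c,s=np.cos(ps[2]),np.sin(ps[2])
for y in (157,152): go(ps[0]-s*y/1000,ps[1]+c*y/1000,.0817,ps[2]-np.pi/2)
E
```

```text
delta mm [24.5 -0.6  0.1] turn -0.0
delta mm [29.5 -0.6  0.1] turn -0.0
```

Call:
drive_tool --deltas "6 0 0 0; 13 -1 0 0; 19 -1 0 0; 23 -1 0 0; 25 -1 0 0; 25 -1 0 0"

```text
time_s: 6.45
eef_pos: [0.5532, 0.0477, 0.0818]
eef_rot: [0.756, -0.654, 0.0, -0.001]
contact_force: [-0.6, 1.2, 5.7]
finger_gap: 0.154
```

Call:
drive_tool --deltas "1 0 0 0; 2 0 0 0; 2 0 0 0"

```text
time_s: 6.7
eef_pos: [0.5534, 0.0462, 0.0818]
eef_rot: [0.756, -0.654, -0.0, -0.001]
contact_force: [-1.6, 4.8, 6.5]
finger_gap: 0.154
```

Call:
drive_tool --deltas "1 0 0 0; 2 0 0 0; 2 0 0 0"

```text
time_s: 6.95
eef_pos: [0.5536, 0.0443, 0.0818]
eef_rot: [0.756, -0.654, -0.0, -0.001]
contact_force: [0.4, 4.2, 6.8]
finger_gap: 0.159
```

Call:
drive_tool --deltas "1 0 0 0; 2 0 0 0; 2 0 0 0"

```text
time_s: 7.2
eef_pos: [0.5539, 0.0423, 0.0818]
eef_rot: [0.756, -0.654, -0.0, -0.001]
contact_force: [-1.3, 3.6, 5.9]
finger_gap: 0.154
```

```bash
python3 - <<'E'
from ov import *
s=sense();print(s['time_s'],s['eef_pos'],s['contact_force'],s['wrist_torque'],s['finger_gap'])
for c in('wrist','scene','top'): snap(c,c+'5')
Rm=R.from_quat(s['eef_rot']).as_matrix();a=np.arctan2(Rm[1,0],Rm[0,0])+np.pi/2
b=s['eef_pos'];tp=(b[0]+np.sin(a)*.0795,b[1]-np.cos(a)*.0795,a);print(tp)
it=[(tp,trayE,(0,255,0))]
ov('wrist5',it,200,60,360,320,2,'o12');ov('top5',it,230,130,190,140,4,'o13')
E
```

```text
7.2 [0.55392335 0.04227304 0.08176531] [-1.30386667  3.57118967  5.94077571] [ 0.62152803  0.14575453 -0.00485489] 0.15395284222670783
(np.float64(0.5653908765729608), np.float64(-0.03639554393944931), np.float64(0.14475057307073635))
```

View pics/o12.png

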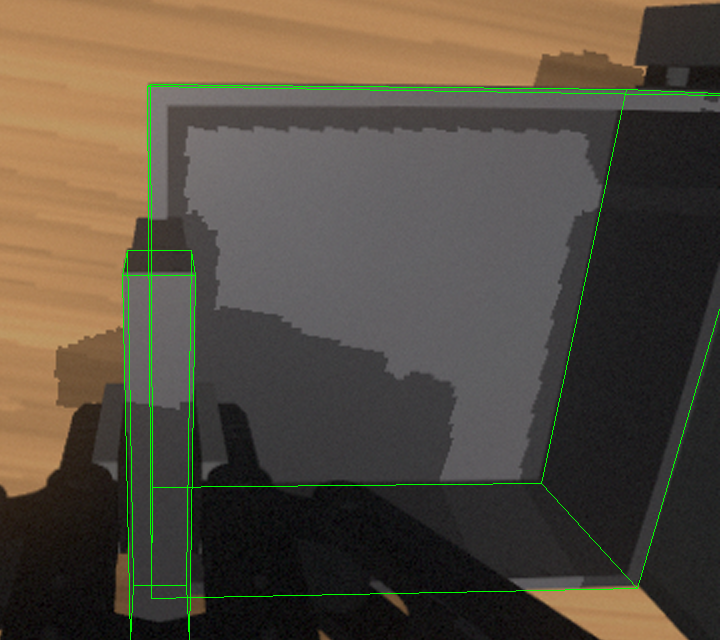

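View pics/o13.png

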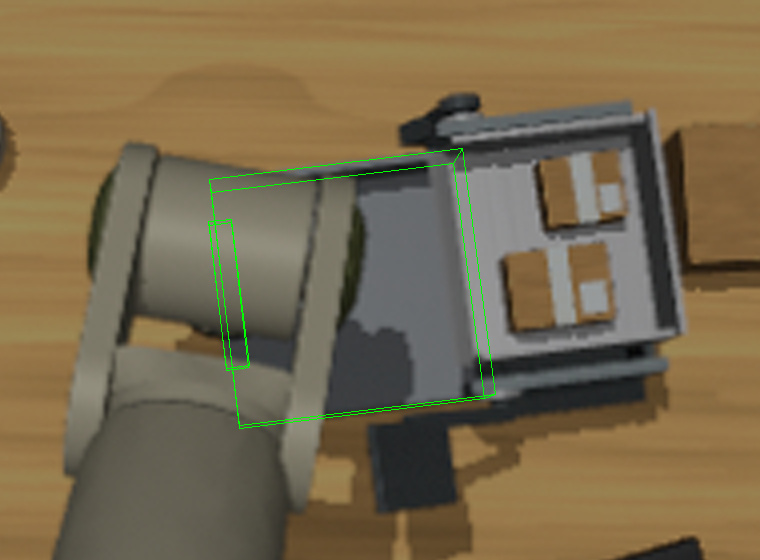

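No contact yet, since the roughly 4 N is just sliding drag. The tray is under the lip. Creeping on to find the plates.

Call:
drive_tool --deltas "1 0 0 0; 2 0 0 0; 2 0 0 0"

```text
time_s: 7.6
eef_pos: [0.5542, 0.0403, 0.0818]
eef_rot: [0.756, -0.654, -0.0, -0.001]
contact_force: [-0.6, 4.2, 7.1]
finger_gap: 0.156
```

Call:
drive_tool --deltas "1 0 0 0; 1 0 0 0; 1 0 0 0"

```text
time_s: 7.85
eef_pos: [0.5543, 0.0393, 0.0818]
eef_rot: [0.756, -0.654, -0.0, -0.001]
contact_force: [-1.4, 4.4, 5.6]
finger_gap: 0.157
```

Call:
drive_tool --deltas "1 0 0 0; 1 0 0 0; 1 0 0 0"

```text
time_s: 8.1
eef_pos: [0.5542, 0.039, 0.0818]
eef_rot: [0.756, -0.654, -0.001, -0.001]
contact_force: [-2.2, 7.5, 7.3]
finger_gap: 0.157
```

Call:
drive_tool --deltas "1 0 0 0; 1 0 0 0; 1 0 0 0"

```text
time_s: 8.35
eef_pos: [0.5541, 0.0389, 0.0818]
eef_rot: [0.757, -0.654, -0.001, -0.001]
contact_force: [-3.0, 12.0, 8.9]
finger_gap: 0.161
```

```bash
python3 - <<'E'
from ov import *
s=sense();print(s['wrist_torque'],s['contact_force'])
Rm=R.from_quat(s['eef_rot']).as_matrix();print(np.arctan2(Rm[1,0],Rm[0,0])+np.pi/2)
# refine stand from top5 floor/paddle
snap('top','top6');ov('top6',[((.5755,-.1095,.145),standE,(255,0,255)),((.5755,-.1095,.145),padE,(0,0,255))],310,140,110,120,7,'o14')
E
```

```text
[1.83765308 0.35719661 0.03454876] [-3.01703755 12.00894965  8.92621989]
0.14517760812031555
```

View pics/o14.png

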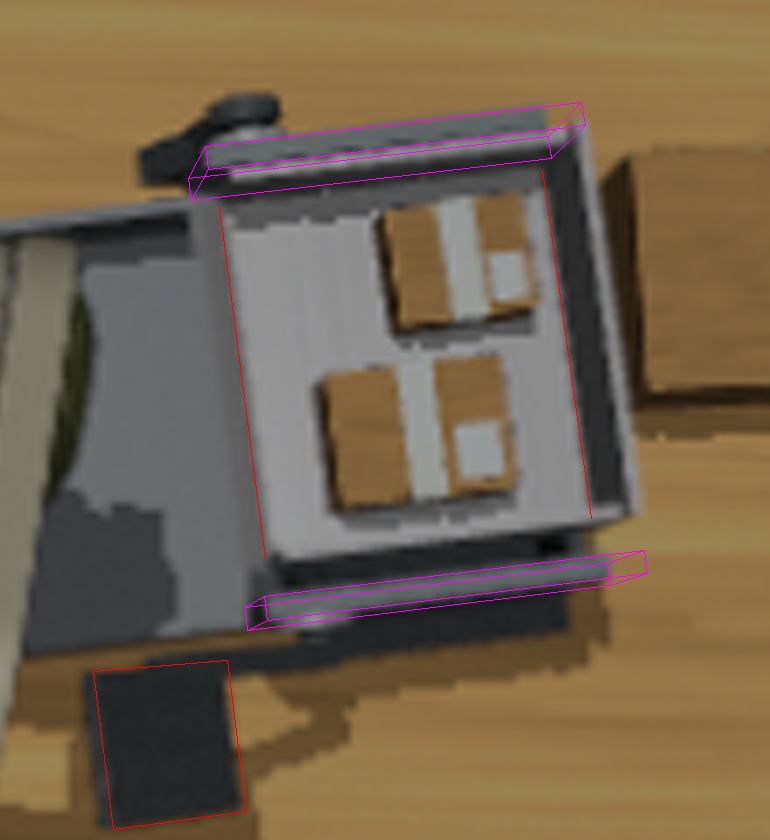

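Contact is square (moment about z about 0.03 N m), so I'm backing off to a 2 mm gap.

Call:
drive_tool --deltas "-2 0 0 0; -3.5 0 0 0; -3.5 0 0 0; -3.5 0 0 0"

```text
time_s: 8.73
eef_pos: [0.5542, 0.0396, 0.0818]
eef_rot: [0.756, -0.654, 0.001, 0.0]
contact_force: [-0.5, -2.5, 5.8]
finger_gap: 0.159
```

Call:
drive_tool --deltas "-1.2 0 0 0; -1.2 0 0 0; -1.2 0 0 0"

```text
time_s: 8.98
eef_pos: [0.5542, 0.0406, 0.0818]
eef_rot: [0.756, -0.654, 0.001, 0.0]
contact_force: [-0.6, -3.6, 5.2]
finger_gap: 0.155
```

Call:
drive_tool --deltas "0 0 0 0; 0 0 0 0; 0 0 0 0; 0 0 0 0; 0 0 0 0; 0 0 0 0" --grip 1

```text
time_s: 9.48
eef_pos: [0.554, 0.0415, 0.0812]
eef_rot: [0.756, -0.654, -0.0, 0.0]
contact_force: [0.6, -0.1, 0.2]
finger_gap: 0.982
```

Call:
drive_tool --deltas "-5 0 -5 0; -5 0 -40 0; -5 0 -80 0; -5 0 -120 0; -5 0 -160 0; -5 0 -200 0; -5 0 -230 0; -5 0 -230 0; -5 0 -230 0"

```text
time_s: 10.23
eef_pos: [0.5535, 0.0468, 0.3129]
eef_rot: [0.756, -0.654, 0.001, -0.001]
contact_force: [0.1, 1.0, -1.2]
finger_gap: 0.999
```

Tray released. Checking its placement and computing the paddle arc.

```bash
cat > path.py <<'E'
from h import *
PS=np.array([.5755,-.1095,.145])
def tip(th,sc=95,gap=0):
    b=np.radians(50)-th; c,s=np.cos(-th),np.sin(-th)
    off=5.5; u=np.array([np.cos(b),np.sin(b)]);n=np.array([-np.sin(b),np.cos(b)])
    p=sc*u+off*n; return p[0], 145+p[1]+11*abs(np.tan(b))+gap   # stand y,z mm
def world(x,y,z):
    c,s=np.cos(PS[2]),np.sin(PS[2]);return np.array([PS[0]+(c*x-s*y)/1000,PS[1]+(s*x+c*y)/1000,z/1000])
E
python3 - <<'E'
from ov import *
from path import *
from go import go
s=sense();print(s['qpos'])
y,z=tip(0);print(y,z);w=world(-125,y,z+15);print(w);go(*w[:2],.33,PS[2]);go(*w,PS[2])
print(np.round([tip(t) for t in np.arange(0,1.56,.1)],1).tolist())
for c in('wrist','top'): snap(c,c+'7')
tp=tuple(world(0,72.5,0)[:2])+(.145,)
ov('wrist7',[(tp,trayE,(0,255,0))],0,0,560,420,1,'o15');ov('top7',[(tp,trayE,(0,255,0))],230,130,190,140,4,'o16')
E
```

```text
[-1.28890753e-01  3.46104731e-01  1.11756886e+00  8.61301339e-05
  1.67439775e+00  1.29682762e+00]
56.85157848306686 234.41884346811517
[ 0.44359714 -0.07130658  0.24941884]
delta mm [101.  125.8 -17.4] turn -1.571
delta mm [100.9 126.   63.2] turn -1.571
[[56.9, 234.4], [64.2, 226.0], [70.9, 217.3], [76.9, 208.2], [82.1, 198.8], [86.5, 189.0], [90.0, 179.0], [92.6, 168.7], [94.3, 158.2], [95.1, 148.2], [94.9, 139.8], [93.8, 131.5], [91.7, 123.4], [88.7, 115.6], [84.9, 108.4], [80.1, 101.7]]
```

View pics/o15.png

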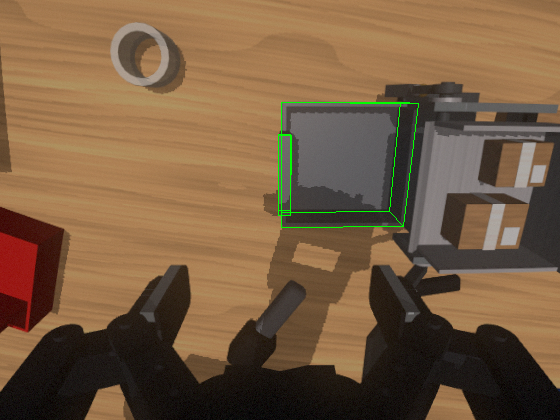

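View pics/o16.png

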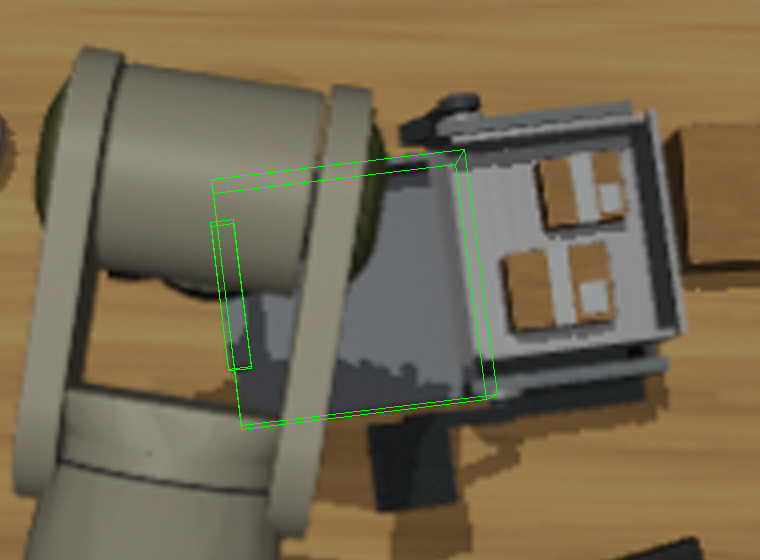

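Tray aligned at the catch spot to about 1 px: rim corners at wrist (283,103) and (404,227). Moving shut fingers above the paddle, camera side turned away from the bucket.

Call:
drive_tool --deltas "10 10 -17 -0.12; 20 25 -17 -0.24; 40 50 -17 -0.36; 60 75 -17 -0.48; 80 100 -17 -0.6; 101 126 -17 -0.72; 101 126 -17 -0.84; 101 126 -17 -0.96; 101 126 -17 -1.08; 101 126 -17 -1.2; 101 126 -17 -1.32; 101 126 -17 -1.44; 101 126 -17 -1.57; 101 126 -17 -1.57; 101 126 -17 -1.57; 101 126 -17 -1.57" --grip 0

```text
time_s: 11.67
eef_pos: [0.4432, -0.0716, 0.3277]
eef_rot: [0.998, 0.07, -0.001, -0.0]
contact_force: [-0.4, 0.2, 0.4]
finger_gap: 0.001
```

```bash
python3 - <<'E'
from ov import *
from path import *
from go import go
s=sense();print(s['qpos'],s['eef_pos'],s['contact_force'],s['finger_gap'])
y,z=tip(0);w=world(-125,y,z+6);go(*w,PS[2])
w0=w
Rm=R.from_quat(s['eef_rot']).as_matrix()
for t in np.arange(0,1.56,.1):
    v=world(-125,*tip(t)); print(round(t,2),np.round(Rm.T@(v-w0)*1000,1))
for c in('wrist','scene'): snap(c,c+'8')
ov('wrist8',[(PS,padE,(0,0,255))],0,0,560,420,1,'o17')
E
```

```text
[-4.25020461e-01  1.42245723e-01  1.35407222e+00  3.16195017e-05
  1.64677595e+00 -5.65506729e-01] [ 0.4431552  -0.07159174  0.32766405] [-0.36844006  0.24455871  0.40355723] 0.0013433973740190775
delta mm [ 0.6 -0.1 87.2] turn -0.005
0.0 [0. 0. 6.]
0.1 [-0.  -7.3 14.4]
0.2 [ -0.  -14.   23.2]
0.3 [ -0.  -20.   32.2]
0.4 [ -0.1 -25.2  41.7]
0.5 [ -0.1 -29.6  51.4]
0.6 [ -0.1 -33.1  61.5]
0.7 [ -0.1 -35.7  71.8]
0.8 [ -0.1 -37.4  82.3]
0.9 [ -0.1 -38.2  92.2]
1.0 [ -0.  -38.  100.7]
1.1 [ -0.  -36.9 109. ]
1.2 [ -0.  -34.8 117. ]
1.3 [  0.  -31.8 124.8]
1.4 [  0.  -27.9 132.1]
1.5 [ 1.000e-01 -2.320e+01  1.388e+02]
```

View pics/o17.png

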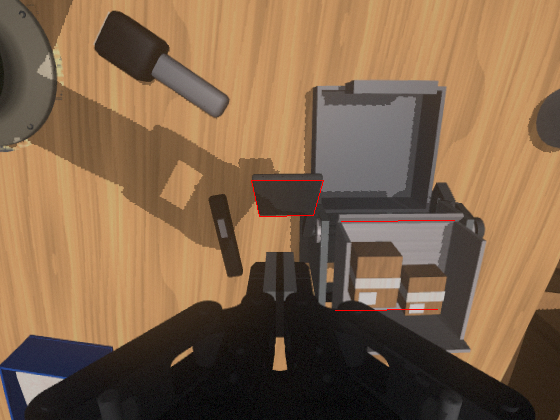

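View pics/scene8.png

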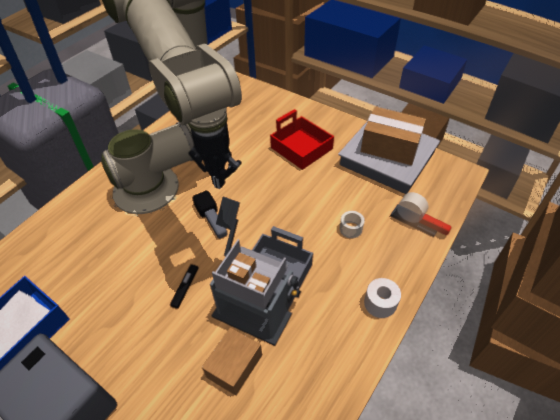

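Paddle prediction matches at (287,196). Lowering to 6 mm above the paddle face, 6 mm farther outboard for bucket clearance.

Call:
drive_tool --deltas "-6 0 30 0; -6 0 60 0; -6 0 80 0; -6 0 87 0; -6 0 87 0; -6 0 87 0"

```text
time_s: 12.27
eef_pos: [0.4378, -0.0728, 0.2422]
eef_rot: [0.997, 0.072, 0.0, 0.0]
contact_force: [-0.4, -0.2, 0.3]
finger_gap: 0.0
```

Call:
drive_tool --deltas "0 0 3 0; 0 0 6 0; 0 -4 10 0; 0 -7 14.4 0; 0 -10.5 19 0; 0 -14 23.2 0; 0 -14 23.2 0"

```text
time_s: 12.85
eef_pos: [0.436, -0.0584, 0.2187]
eef_rot: [0.997, 0.072, 0.001, 0.001]
contact_force: [1.1, -2.5, 5.9]
finger_gap: 0.002
```

Call:
drive_tool --deltas "0 -6 9 0; 0 -11 18.5 0; 0 -15.5 28 0; 0 -19 38 0; 0 -21.5 48.5 0; 0 -23.5 59 0; 0 -24 69 0; 0 -24 77.5 0; 0 -23 86 0; 0 -21 94 0; 0 -18 101.5 0; 0 -14 109 0; 0 -10 114.5 0; 0 -10 116 0; 0 -10 116 0"

```text
time_s: 14.1
eef_pos: [0.4337, -0.0482, 0.102]
eef_rot: [0.997, 0.072, -0.0, -0.001]
contact_force: [-1.0, 5.0, 4.4]
finger_gap: -0.003
```

```bash
python3 - <<'E'
from h import *
s=sense();print(s['eef_pos'],s['contact_force'])
for c in('wrist','scene'): snap(c,c+'9')
E
```

```text
[ 0.43370469 -0.04820036  0.10203554] [-0.96662616  5.02847918  4.38387807]
```

View pics/wrist9.png

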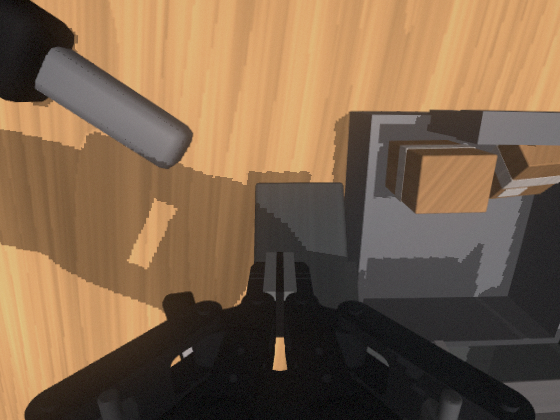

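View pics/scene9.png

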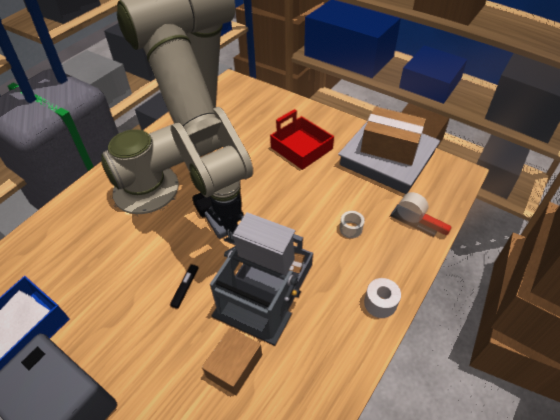

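Both parcels lie in the tray (wrist (440,175) and (530,165)) and the bucket is nearly over. The force still reads as spring only, so I'm pressing on to the end stop.

Call:
drive_tool --deltas "0 1 2 0; 0 2 4 0; 0 2 4 0"

```text
time_s: 14.45
eef_pos: [0.434, -0.0492, 0.1]
eef_rot: [0.997, 0.072, 0.001, -0.001]
contact_force: [-7.7, 13.8, 29.9]
finger_gap: 0.001
```

Call:
drive_tool --deltas "0 1 2 0; 0 1 2 0; 0 1 2 0"

```text
time_s: 14.7
eef_pos: [0.4342, -0.0495, 0.0993]
eef_rot: [0.997, 0.072, 0.001, -0.001]
contact_force: [-11.4, 19.9, 45.8]
finger_gap: -0.003
```

End stop reached: 46 N at the finger with no further travel. Easing back along the arc so the bucket swings home.

Call:
drive_tool --deltas "0 -3 -6 0; 0 -7 -13 0; 0 -11 -20 0; 0 -14 -28 0; 0 -16 -36 0; 0 -17 -44 0; 0 -17 -53 0; 0 -16 -63 0; 0 -15 -73 0; 0 -12 -84 0; 0 -9 -94 0; 0 -4 -104 0; 0 1 -114 0; 0 7 -124 0; 0 14 -135 0; 0 21 -146 0; 0 21 -165 0; 0 21 -190 0; 0 21 -215 0; 0 21 -215 0"

```text
time_s: 16.37
eef_pos: [0.4385, -0.0732, 0.3156]
eef_rot: [0.997, 0.072, 0.004, 0.002]
contact_force: [0.2, 0.6, 0.7]
finger_gap: 0.003
```

Call:
drive_tool --deltas "0 0 0 0; 0 0 0 0; 0 0 0 0; 0 0 0 0; 0 0 0 0; 0 0 0 0; 0 0 0 0; 0 0 0 0; 0 0 0 0; 0 0 0 0; 0 0 0 0; 0 0 0 0"

```text
time_s: 17.37
eef_pos: [0.4374, -0.0726, 0.3111]
eef_rot: [0.997, 0.072, 0.0, -0.0]
contact_force: [0.8, 1.0, 0.7]
finger_gap: -0.0
```

```bash
python3 - <<'E'
from ov import *
from path import *
s=sense();print(s['time_s'],s['eef_pos'],s['contact_force'])
for c in('wrist','scene','top'): snap(c,c+'10')
tp=tuple(world(0,72.5,0)[:2])+(.145,)
ov('wrist10',[(PS,padE,(0,0,255)),(tp,trayE,(0,255,0))],0,0,560,420,1,'o20')
ov('scene10',[(tp,trayE,(0,255,0))],195,170,140,120,5,'o21')
# compare bystanders
for a in('scene','top'):
    d=cv2.absdiff(cv2.imread(f'pics/{a}0.png'),cv2.imread(f'pics/{a}10.png')).max(2);cv2.imwrite(f'pics/d_{a}.png',d)
E
```

```text
17.3667 [ 0.43737966 -0.07258224  0.31113784] [0.77938954 1.02984699 0.74647753]
```

View pics/o20.png

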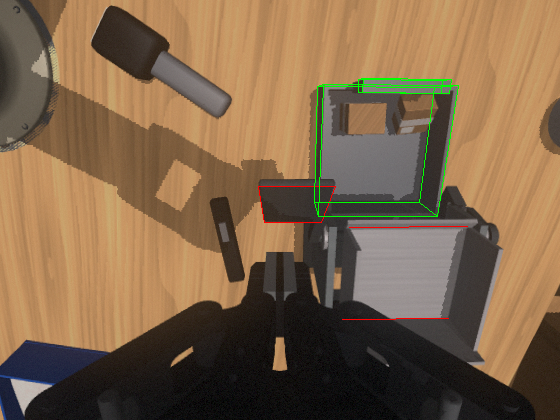

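View pics/o21.png

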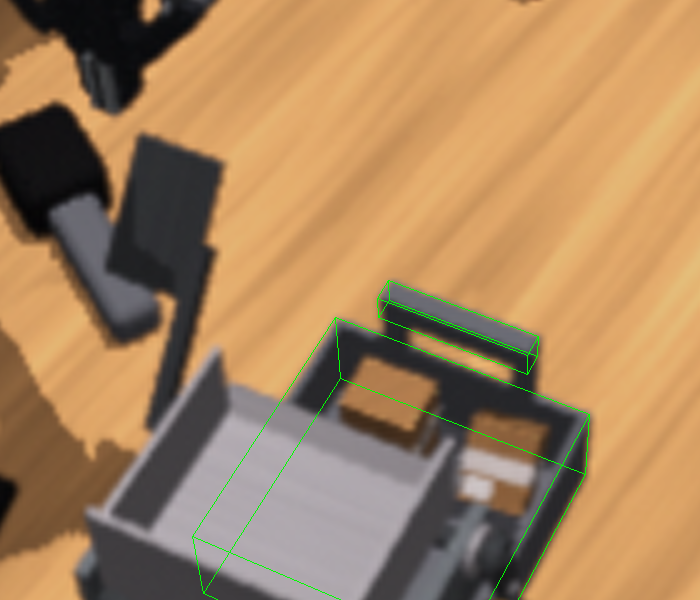

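View pics/d_scene.png

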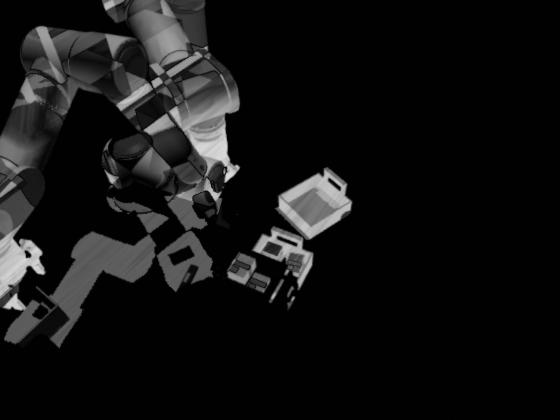

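```bash
python3 - <<'E'
from ov import *
from path import *
import cv2
tp=tuple(world(0,72.5,0)[:2])+(.145,)
ov('top10',[],230,130,190,140,4,'o22')
a=cv2.imread('pics/scene0.png')[185:345,170:310];b=cv2.imread('pics/scene10.png')[185:345,170:310]
cv2.imwrite('pics/o23.png',cv2.resize(np.hstack([a,b]),None,fx=2.85,fy=2.85,interpolation=cv2.INTER_CUBIC))
E
```

```text
(no output)
```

View pics/o22.png

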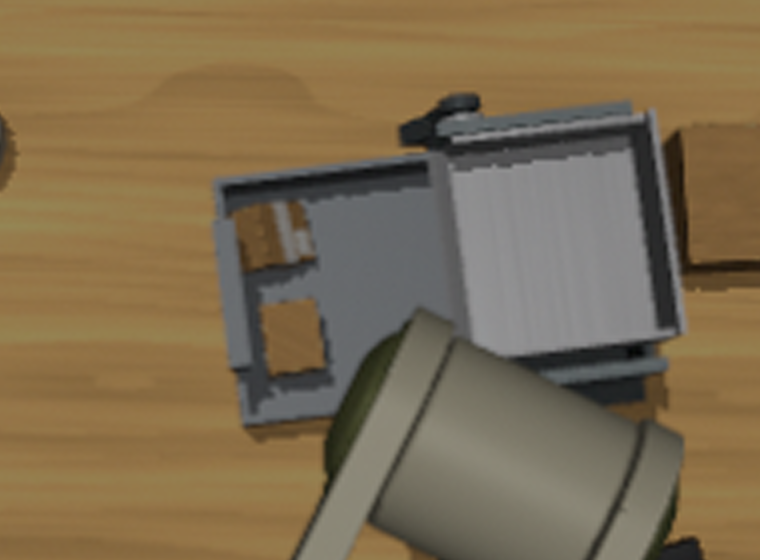

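View pics/o23.png

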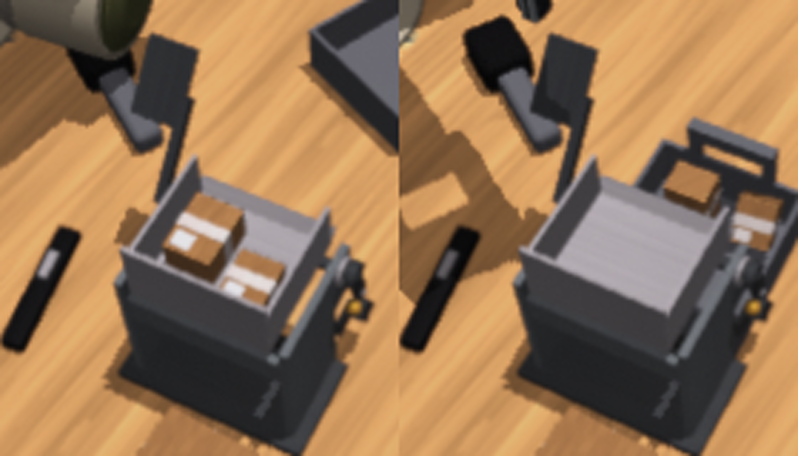

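```bash
python3 - <<'E'
from ov import *
from path import *
X=lambda x,y:((x+.5)/4+230-.5,(y+.5)/4+130-.5)
o=[('top10',X(213,180),(80,82.5,60)),('top10',X(243,427),(-80,82.5,60)),('top10',X(215,221),(46,86.5,108)),('top10',X(233,370),(-46,86.5,108)),
('scene10',(195+590/5,170+415/5),(80,82.5,60)),('scene10',(195+336/5,170+319/5),(-80,82.5,60))]
p,r=fit(o,[.56,-.04,.145]);print(p,np.round(r,1).tolist(),world(0,72.5,0))
print(close_job())
E
```

```text
[ 0.56549236 -0.03950565  0.14602631] [[0.2, -0.3], [0.3, -0.5], [-0.5, 0.1], [-0.4, -0.5], [-0.9, -0.1], [-0.8, -0.4]] [ 0.5650243  -0.03776082  0.        ]
the job is handed in; nothing more can be done
None
```

The job is done and handed in at about 17.5 s of the 61 s allowed; no verdict was reported.

**What I did**
- I gripped the grey tray by its bar and slid it clear of the tape roll.
- I turned it square and pushed it in until it touched the stand's plates. The contact was square, with a moment of about 0.03 N m. I then backed it off to about 2 mm.
- With the fingers shut, I pressed the paddle along its arc until the end stop. The force rose to 46 N there with no further travel.
- I then followed the paddle back up so the bucket swung home.

**Last checks**
- **Parcels:** both lie in the tray, and the bucket is empty.
- **Bucket:** it is back at its start pose. Its rim and paddle look unchanged between the before and after scene pictures.
- **Tray:** it fits within about 2 mm and 0.001 rad of the catch point. That fit puts it slightly towards the stand, and is no finer than the cameras' 2 mm calibration.
- **Bystanders:** the tape roll, carton and box cutter show no change apart from shadows. The robot is clear of everything.

**Where checks disagreed**
- Early stand estimates differed by up to about 15 mm in y. The plates' back top corners did not fit the description, so I left them out, and the contact touch settled the position.
- In the last wrist picture the paddle overlay was about 5 px off. The scene before-and-after comparison showed no movement there.
- The end-stop press peaked at 46 N vertically, or about 51 N in total. That is above the 40 N limit for the arm and gripper body, but it was applied by the fingertips.

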